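# Scan the red carton's label

### The arm

A 6-joint arm with a two-finger parallel gripper is mounted at the origin on the work surface. World frame = base frame: x ahead of the robot, y to its left, z up, the work surface at z = 0. Lengths are in mm, angles in rad, forces in N, time in s.
With the tool pointing down it reaches from about 400 to 925 mm from the base axis. Payload 12.5 kg.
Tool frame: the origin (TCP) lies at the very end of the fingers, on their centre line; the grasp point (between the pads) lies behind it (env.grip_depth is the z of the grasp point in the tool frame, in mm); z points along the fingers, y is the line along which they close (so a half turn about z gives the same grasp; the last joint's range is limited). The gripper opens to 95 mm and grips with 3 to 60 N. Pads are 20 mm wide; open, the fingers measure 119 mm over their backs; the gripper's body (75 mm by 180 mm) begins 59 mm behind the grasp point.
Start: joints at [-1.358, 0.491, 1.559, -0, 1.092, -0.106], TCP at [195.915, -593.518, 214.661] pointing down, gripper open.
Joint ranges: [-3.1, 3.1], [-0.84, 2.19], [0.05, 2.79], [-1.13, 4.28], [0.06, 2.93], [-2.69, 2.69]. Speed limits (rad/s): [2.22, 2.22, 2.79, 3.14, 3.14, 3.14].

### API

Orientations are given as [roll, pitch, yaw] about the fixed x, y, z axes, in that order (R = Rz(yaw) Ry(pitch) Rx(roll)).
In Python, from cell import env, optics gives the robot as it stands.
- The arm moves only by the tool step_arm, never from a script. Its argument "moves" is a list of rows, each an object of numbers: "tx", "ty", "tz": the shift along the tool's x, y, z in mm; "roll": the turn about the tool's z in rad. In form: [{"tx": .., "ty": .., "tz": .., "roll": ..}, ...]. A call has 1 to 12 rows; each row is the pose to reach, as a shift and turn from the pose commanded when the call began, along the tool's axes at that moment; what a row does not reach only later rows make up. A row lasts 1/12 s, in which the tool goes at most 41.7 mm and 7.16 degrees, less where a joint would pass 70% of its speed; a pose out of reach is approached as far as the arm can. A call with a gripper value outside its range is refused whole. "grip" is the finger opening in mm, from 0 to 95.1, set as the call begins (left out, the last holds). The fingers move at their own pace and stop on an object; the grip force is fixed at half the most. Time passes only in rows, so rows that repeat a pose let the fingers close. It gives the time, the measured TCP pose, the force, the opening and the grip force at its end, in the units of the state.
- env.state(): the state, without advancing time (a new reading comes with each control period).
- optics.read_camera(name): name is "scene" or "top" or "wrist"; returns a dict with "pixels" (420x560x3 uint8, blue, green, red), "mtx" (3x3 intrinsics, pixels), "dist" ([k1, k2, p1, p2, k3] as OpenCV has them; the pictures are not rectified), "view" (4x4, takes a point from world to camera coordinates). Camera axes: x right, y down, z forward; pixel columns grow to the right and rows downward; lengths in mm; the calibration is good to about 2 mm. A picture is of the moment at which its call begins. There is no depth.
- env.job_done(): hands the job in; it is judged then, once.
The state is a dict: "t": time; "joints": joint angles; "qvel": joint speeds; "tau": joint torques, N m; "eef_pos": TCP position; "tcp_rot": TCP orientation; "ft_force": force on the tool from outside, world axes, zero at the start; "moment": the same for the moment, N m; "opening": opening from 0.0 (shut) to 1.0 (fully open); "grip_force": force on a finger pad.
Only numpy, scipy, OpenCV 4.12 (cv2) and the standard library are available. Lean on these libraries where they do the work, as an engineer would, in place of code of your own. Each camera call takes 0.05 s, during which the arm holds its last target. There are 200 camera calls.

### The job

Take the yellow and black hand scanner out of its cradle and aim it squarely at the bar label on the red carton's open flap, window about 100 mm from the label and the scanner's wide head lying along the label's length, and hold it steady there for at least a second. Then set the scanner gently back down in its cradle, standing on its nose as before, and let go. Do not scan the brown carton, and do not touch the cartons or their flaps or disturb the other things on the counter.

Things in the scene. Friction and masses are not known exactly. Their poses are not given: they have to be found in the camera images.
- scanner: bar code scanner, 133 mm tall, about 0.24 kg, standing nose down in the cradle. Origin: centre of its nose (the window face); z: up the handle; it looks along -z. Yellow head 52 (x) x 84 (y) mm up to z = 33 mm, black neck 40 x 60 up to 50, straight black handle 32 (x) x 42 (y) from z = 50 to 132 mm; orange trigger at -x, z = 54 to 78 (look only)
- window (a point): centre of the scanner's window, in the middle of its nose; same axes as the scanner
- beam_spot (a point): point 100 mm straight out of the scanner's window (z = -100 mm in the scanner's frame), where it reads best; same axes as the scanner
- red_label (a point): centre of the white label (100 x 65 mm, black bars) on the red carton's open flap. z: out of the label, square to it (up, towards the robot); y: along its 100 mm length; x: up the slope, to the hinge. Flap 210 mm wide (y), 115 long (x), 5 thick, hinged at the carton's rim 60 mm upslope of this point, hanging outward 25 to 46 degrees below level
- brown_label (a point): centre of the white label (100 x 65 mm, black bars) on the brown carton's open flap. z: out of the label, square to it (up, towards the robot); y: along its 100 mm length; x: up the slope, to the hinge. Flap 210 mm wide (y), 115 long (x), 5 thick, hinged at the carton's rim 60 mm upslope of this point, hanging outward 25 to 46 degrees below level
- red_carton: red open carton standing fixed on the counter, 180 (x) x 220 (y) x 130 mm high, walls 5 mm, with stock inside; origin: on the counter under the middle of its front face, which carries the labelled flap (hinge at z = 130 mm) on the -x side; the carton extends from x = 0 to 180 mm, z up
- brown_carton: brown (plain cardboard) open carton standing fixed on the counter, 180 (x) x 220 (y) x 130 mm high, walls 5 mm, with stock inside; origin: on the counter under the middle of its front face, which carries the labelled flap (hinge at z = 130 mm) on the -x side; the carton extends from x = 0 to 180 mm, z up
- cradle: black charging cradle fixed on the counter, a shallow open tray 76 (x) x 108 (y) x 20 mm high, inside 64 x 96 mm, inner floor 8 mm above the counter, so there is 6 mm of play around the scanner's head. Origin: centre of its underside, z up
- tape: roll of blue tape lying flat, 100 mm outside diameter, 48 mm high, bystander; origin: centre of its underside
- disinfectant: white bottle with a blue label and green cap, 60 mm diameter, 140 mm tall, bystander; origin: centre of its underside
- wipes: white box of wipes 120 (x) x 80 (y) x 50 mm high, bystander; origin: centre of its underside
Mind the look-alikes: they are no part of the job. What is shaped like the scanner but pink is not meant.

How it is judged:
By the outcome, as a careful person would: the job done as asked, in the order asked, and still so for the second after the job is handed in, with the robot touching nothing.
It also fails if it takes over 45 s, if anything falls off the work surface, if the arm or the gripper's body presses on something with over 40 N, if the wrist force passes 120 N, or if a joint passes its speed limit or range.

## Working session

There is one attempt and no reset: what is moved stays moved. The work goes in short steps, Python scripts to look and compute and a tool call to move; the robot and the scene stay as the last step left them, time stands still between calls to the robot, and variables do not carry over. Pictures are saved under pics/ and viewed, at most 13 in all, crops included, and the job is handed in when it is done.

Besides the shell and the picture viewer there is one more tool, called after "Call:" by a JSON object that holds its "fn" and its "kwargs", one argument or row to a line. step_arm: Moves the arm, as the interface text tells. Its arguments: {"type":"object","properties":{"moves":{"type":"array"},"grip":{"type":"number"}},"required":["moves"]}

```bash
ls; mkdir -p pics; python3 - <<'E'
from cell import env, optics
import cv2, pickle, numpy as np
s=env.state(); print({k:np.round(v,3) for k,v in s.items()}, env.grip_depth)
for n in ["scene","top","wrist"]:
    d=optics.read_camera(n); pickle.dump(d,open(f'pics/{n}0.pkl','wb')); cv2.imwrite(f'pics/{n}0.png',d['pixels'])
    print(n,np.round(d['mtx'],1).tolist(),np.round(d['dist'],3),np.round(d['view'],3).tolist())
E
```

```text
pics
{'t': np.float64(0.0), 'joints': array([-1.358,  0.492,  1.559, -0.   ,  1.092, -0.106]), 'qvel': array([ 0.   , -0.002, -0.   , -0.001, -0.001,  0.001]), 'tau': array([-0.0000e+00, -6.1265e+01, -2.5819e+01,  6.9000e-02,  4.8000e-02,
       -0.0000e+00]), 'eef_pos': array([ 195.878, -593.262,  214.076]), 'tcp_rot': array([-3.141, -0.   ,  0.319]), 'ft_force': array([ 0.63 ,  0.181, -0.28 ]), 'moment': array([-0.008, -0.023,  0.023]), 'grip_force': np.float64(0.0), 'opening': np.float64(1.0)} -18.8
scene [[387.4, 0.0, 273.5], [0.0, 387.4, 211.8], [0.0, 0.0, 1.0]] [-0.092  0.     0.     0.     0.   ] [[0.745, 0.666, 0.021, -419.945], [0.367, -0.383, -0.848, -122.777], [-0.557, 0.64, -0.53, 1471.509], [0.0, 0.0, 0.0, 1.0]]
top [[530.8, 0.0, 280.1], [0.0, 530.8, 210.8], [0.0, 0.0, 1.0]] [-0.197  0.     0.     0.     0.   ] [[-0.024, -1.0, 0.005, 24.072], [-0.991, 0.023, -0.129, 527.18], [0.129, -0.008, -0.992, 1593.518], [0.0, 0.0, 0.0, 1.0]]
wrist [[295.8, 0.0, 281.8], [0.0, 295.8, 207.9], [0.0, 0.0, 1.0]] [-0.012  0.     0.     0.     0.   ] [[0.313, -0.95, 0.0, -626.236], [-0.912, -0.301, 0.28, -31.364], [-0.266, -0.088, -0.96, 391.368], [0.0, 0.0, 0.0, 1.0]]
```

View pics/scene0.png

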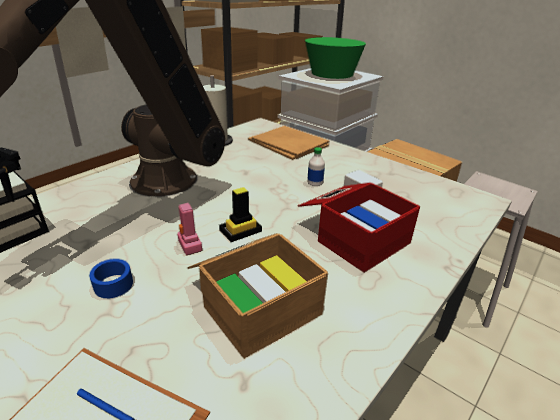

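View pics/top0.png

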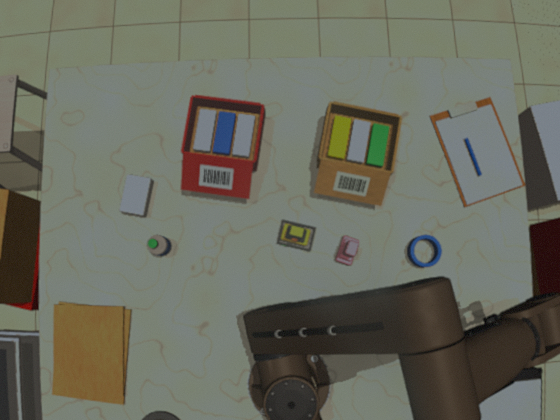

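The scene picture shows the yellow/black scanner in its black cradle at (240,215) and a pink look-alike at (187,228). In the top picture the scanner is at (296,235), the pink one at (347,249), the red label at (216,177) and the brown label at (351,184).

Candidates in the top view are the scanner in its cradle (296,235) and the pink scanner shape (347,249). I choose the yellow/black one and will check it in a close wrist crop.

```bash
cat > h.py <<'E'
import cv2, pickle, numpy as np
from scipy.spatial.transform import Rotation as R
def und(d,p): return cv2.undistortPoints(np.float64(p).reshape(-1,1,2),d['mtx'],np.float64(d['dist'])).reshape(-1,2)
def rays(d,p):
    V=d['view']; n=und(d,p); c=-V[:3,:3].T@V[:3,3]
    return c,np.c_[n,np.ones(len(n))]@V[:3,:3]
def onz(d,p,z):
    c,r=rays(d,p); return c+r*((z-c[2])/r[:,2])[:,None]
def tri(obs):  # [(d,pixel)...] -> point, residual mm
    A=np.zeros((3,3));b=np.zeros(3);L=[]
    for d,p in obs:
        c,r=rays(d,[p]); r=r[0]/np.linalg.norm(r); M=np.eye(3)-np.outer(r,r); A+=M;b+=M@c;L.append((c,M))
    x=np.linalg.solve(A,b); return x,[round(float(np.linalg.norm(M@(x-c))),1) for c,M in L]
def proj(d,P):
    V=d['view']; return cv2.projectPoints(np.float64(P).reshape(-1,1,3),cv2.Rodrigues(V[:3,:3])[0],V[:3,3],d['mtx'],np.float64(d['dist']))[0].reshape(-1,2)
def hsv(d): return cv2.cvtColor(d['pixels'],cv2.COLOR_BGR2HSV)
def load(n): return pickle.load(open(f'pics/{n}.pkl','rb'))
def shot(n,tag):
    from cell import optics
    d=optics.read_camera(n); pickle.dump(d,open(f'pics/{tag}.pkl','wb')); cv2.imwrite(f'pics/{tag}.png',d['pixels']); return d
def rotT(s): return R.from_euler('xyz',s['tcp_rot']).as_matrix()
def totool(s,P): return rotT(s).T@(np.asarray(P)-s['eef_pos'])
E
python3 - <<'E'
from h import *
from cell import env
t=load('top0');s=env.state()
for n,p,z in [('scanner',(296,235),30),('pink',(347,249),30),('redlab',(216,177),95),('brlab',(351,184),95),('tape',(424,250),48),('bottle',(157,245),140),('wipes',(137,195),50),('redhinge',(220,153),130),('brhinge',(355,160),130)]:
    print(n,onz(t,[p],z).round(0))
w=load('wrist0');c=-w['view'][:3,:3].T@w['view'][:3,3]
print('cam in tool',totool(s,c).round(1),(rotT(s).T@w['view'][:3,:3].T).round(3).tolist(),rotT(s).round(2).tolist())
E
```

```text
scanner [[452. -35.  30.]]
pink [[ 405. -190.   30.]]
redlab [[626. 201.  95.]]
brlab [[ 595. -201.   95.]]
tape [[ 394. -426.   48.]]
bottle [[423. 368. 140.]]
wipes [[585. 453.  50.]]
redhinge [[690. 185. 130.]]
brhinge [[ 660. -211.  130.]]
cam in tool [  79.5    1.1 -170.5] [[-0.0, -0.96, -0.28], [1.0, -0.001, 0.001], [-0.001, -0.28, 0.96]] [[0.95, 0.31, -0.0], [0.31, -0.95, 0.0], [0.0, -0.0, -1.0]]
```

Call:
{"fn": "step_arm", "kwargs": {
  "moves": [
    {"tx":0,"ty":0,"tz":-40,"roll":0},
    {"tx":500,"ty":-550,"tz":-165,"roll":0.319},
    {"tx":500,"ty":-550,"tz":-165,"roll":0.319},
    {"tx":500,"ty":-550,"tz":-165,"roll":0.319},
    {"tx":500,"ty":-550,"tz":-165,"roll":0.319},
    {"tx":500,"ty":-550,"tz":-165,"roll":0.319},
    {"tx":500,"ty":-550,"tz":-165,"roll":0.319},
    {"tx":500,"ty":-550,"tz":-165,"roll":0.319},
    {"tx":500,"ty":-550,"tz":-165,"roll":0.319},
    {"tx":500,"ty":-550,"tz":-165,"roll":0.319},
    {"tx":500,"ty":-550,"tz":-165,"roll":0.319},
    {"tx":500,"ty":-550,"tz":-165,"roll":0.319}
  ]
}}

```text
t: 1.15
eef_pos: [380.0, -178.7, 331.1]
tcp_rot: [3.141, -0.0, -0.001]
ft_force: [1.0, 0.5, -0.1]
opening: 1.0
grip_force: 0.0
```

Call:
{"fn": "step_arm", "kwargs": {
  "moves": [
    {"tx":110,"ty":-250,"tz":-45},
    {"tx":110,"ty":-250,"tz":-45},
    {"tx":110,"ty":-250,"tz":-45},
    {"tx":110,"ty":-250,"tz":-45},
    {"tx":110,"ty":-250,"tz":-45},
    {"tx":110,"ty":-250,"tz":-45},
    {"tx":110,"ty":-250,"tz":-45},
    {"tx":110,"ty":-250,"tz":-45},
    {"tx":110,"ty":-250,"tz":-45},
    {"tx":110,"ty":-250,"tz":-45}
  ]
}}

```text
validation failed for argument at $.mo...
```

```bash
python3 - <<'E'
from h import *
from cell import env
d=shot('wrist','w1');s=env.state();print(s['t'],s['eef_pos'],s['tcp_rot'])
E
```

```text
1.2 [ 382.13293843 -173.50787167  332.34863747] [-3.14076186e+00 -2.56938432e-03  3.12211187e-03]
```

View pics/w1.png

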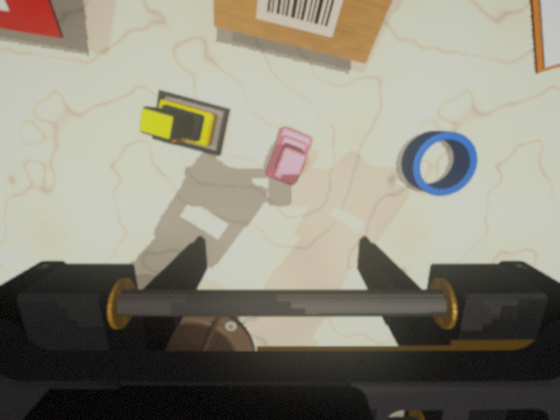

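This view, taken after the first move only, shows the yellow/black scanner in its cradle at (190,122) with its yellow handle cap at (157,124). The pink one is at (288,155) and the brown label is at (298,10). The second move was refused because each row needs "roll".

Call:
{"fn": "step_arm", "kwargs": {
  "moves": [
    {"tx":115,"ty":-255,"tz":-45,"roll":0},
    {"tx":115,"ty":-255,"tz":-45,"roll":0},
    {"tx":115,"ty":-255,"tz":-45,"roll":0},
    {"tx":115,"ty":-255,"tz":-45,"roll":0},
    {"tx":115,"ty":-255,"tz":-45,"roll":0},
    {"tx":115,"ty":-255,"tz":-45,"roll":0},
    {"tx":115,"ty":-255,"tz":-45,"roll":0},
    {"tx":115,"ty":-255,"tz":-45,"roll":0},
    {"tx":115,"ty":-255,"tz":-45,"roll":0},
    {"tx":115,"ty":-255,"tz":-45,"roll":0}
  ]
}}

```text
t: 2.03
eef_pos: [494.5, 74.1, 375.2]
tcp_rot: [3.141, 0.001, 0.0]
ft_force: [0.1, -0.1, -0.6]
opening: 1.0
grip_force: 0.0
```

```bash
python3 - <<'E'
from h import *
from cell import env
d=shot('wrist','w2');s=env.state();print(s['t'],s['eef_pos'],s['tcp_rot'])
E
```

```text
2.0833 [494.42613265  73.59386084 375.29419455] [ 3.14125277e+00  7.61396266e-04 -7.99420652e-04]
```

View pics/w2.png

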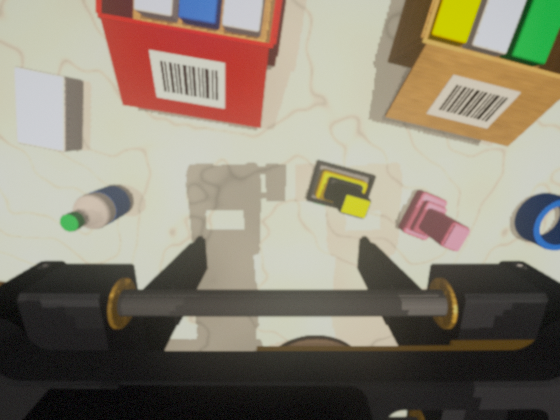

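This view shows the red label at (188,78), the brown label at (472,101), the scanner in its cradle at (341,190) with its cap at (355,206), and the pink look-alike at (437,222). Nothing else yellow looks like the scanner, so the choice is confirmed.

```bash
cat >> h.py <<'E'
def quad(d,roi,mask,scale=4,close=0):
    x0,y0,x1,y1=roi; m=mask[y0:y1,x0:x1].astype(np.uint8)*255
    if close: m=cv2.morphologyEx(m,cv2.MORPH_CLOSE,np.ones((close,close)))
    m=cv2.resize(m,None,fx=scale,fy=scale,interpolation=cv2.INTER_CUBIC); m=(m>127).astype(np.uint8)
    c=max(cv2.findContours(m,cv2.RETR_EXTERNAL,cv2.CHAIN_APPROX_NONE)[0],key=cv2.contourArea)
    h=cv2.convexHull(c); q=h
    for e in np.linspace(.01,.15,40):
        q=cv2.approxPolyDP(h,e*cv2.arcLength(h,True),True)
        if len(q)<=4: break
    # refine: fit lines to contour pts near each side
    q=q.reshape(-1,2).astype(float); P=c.reshape(-1,2).astype(float); L=[]
    for a,b in zip(q,np.roll(q,-1,0)):
        u=(b-a)/np.linalg.norm(b-a); t=(P-a)@u; n=np.abs((P-a)@[-u[1],u[0]]); l=np.linalg.norm(b-a)
        s=P[(t>.12*l)&(t<.88*l)&(n<.08*l+2)]
        L.append(cv2.fitLine(s.astype(np.float32),cv2.DIST_HUBER,0,.01,.01).ravel())
    out=[]
    for A,B in zip(np.roll(L,1,0),L):
        s=np.linalg.solve(np.c_[A[:2],-B[:2]],B[2:]-A[2:])[0]; out.append(A[2:]+s*A[:2])
    return (np.array(out)+.5)/scale-.5+[x0,y0]
def label(d,roi):
    h=hsv(d); return quad(d,roi,(h[...,1]<70),close=7)
def labelpose(d,q):  # PnP; returns world R (x up slope,y length,z out) and centre
    v=und(d,q); l=[np.linalg.norm(q[i]-q[(i+1)%4]) for i in range(4)]
    if l[0]+l[2]<l[1]+l[3]: q=np.roll(q,-1,0); v=und(d,q)
    obj=np.float64([[-50,-32.5,0],[50,-32.5,0],[50,32.5,0],[-50,32.5,0]])
    res=[]
    ok,rv,tv,e=cv2.solvePnPGeneric(obj,v,np.eye(3),None,flags=cv2.SOLVEPNP_IPPE)
    V=d['view']
    for r,t,ee in zip(rv,tv,e):
        Rw=V[:3,:3].T@cv2.Rodrigues(r)[0]; c=V[:3,:3].T@(t.ravel()-V[:3,3])
        y,z=Rw[:,0],Rw[:,2]; z=z*np.sign(z[2]); y=y*np.sign(y[1]); res.append((c.round(1),y.round(3),z.round(3),round(float(ee[0])*300,2)))
    return res
E
python3 - <<'E'
from h import *
w=load('w2');t=load('top0')
a=label(w,(135,35,240,118)); b=label(t,(194,162,238,191))
for x in labelpose(w,a)+labelpose(t,b): print(*x)
print(a.round(1).tolist(),b.round(1).tolist())
key=lambda q,c:q[np.argsort(np.arctan2(*(q-q.mean(0)).T[::-1]))]
A=key(a,0);B=key(b,0);P=[]
for p,q in zip(A,B): x,r=tri([(w,p),(t,q)]);P.append(x);print(x.round(1),r)
P=np.array(P);print(P.mean(0),[np.linalg.norm(P[i]-P[(i+1)%4]).round(1) for i in range(4)])
v=np.cross(P[2]-P[0],P[3]-P[1]);print(v/np.linalg.norm(v))
# scanner cap + cradle
for n,k in (('w1',(125,85,240,160)),('w2',(300,150,385,225))):
    d=load(n);h=hsv(d)[k[1]:k[3],k[0]:k[2]];m=((h[...,0]>20)&(h[...,0]<36)&(h[...,1]>150)&(h[...,2]>90)).astype(np.uint8)
    N,lab,st,ce=cv2.connectedComponentsWithStats(m);print(n,[(st[i].tolist(),(ce[i]+k[:2]).round(1).tolist()) for i in range(1,N) if st[i,4]>20])
    crop=d['pixels'][k[1]:k[3],k[0]:k[2]];cv2.imwrite(f'pics/c_{n}.png',cv2.resize(crop,(400,int(400*crop.shape[0]/crop.shape[1])),interpolation=cv2.INTER_CUBIC))
i=[cv2.imread(f'pics/c_{n}.png') for n in('w1','w2')];H=max(x.shape[0] for x in i)
cv2.imwrite('pics/crop1.png',np.hstack([cv2.copyMakeBorder(x,0,H-x.shape[0],0,0,0) for x in i]))
E
```

```text
[629.1 201.8 103.4] [ 0.164  0.986 -0.002] [-0.479  0.081  0.874] 0.12
[630.1 198.3 104.6] [0.094 0.823 0.56 ] [ 0.274 -0.562  0.78 ] 1.51
[593.  183.5 262.6] [ 0.331  0.903 -0.275] [-0.422  0.402  0.813] 0.1
[593.1 182.2 262.4] [0.164 0.807 0.568] [ 0.101 -0.586  0.804] 0.13
[[148.6, 49.2], [224.4, 62.6], [224.4, 108.4], [155.9, 96.7]] [[200.2, 160.6], [233.2, 170.3], [230.7, 192.7], [198.4, 183.6]]
[666.5 243.2 128. ] [3.0, 3.0]
[649.2 150.8  94.3] [4.3, 4.3]
[593.5 167.6  11.7] [3.9, 3.9]
[608.5 254.8  89.9] [0.6, 0.6]
[629.44128355 204.10557956  80.9926376 ] [np.float64(99.8), np.float64(101.0), np.float64(118.0), np.float64(70.3)]
[ 0.73286003  0.26011237 -0.62869525]
w1 [([34, 14, 56, 47, 577], [196.3, 121.1]), ([16, 24, 32, 30, 696], [156.4, 123.2])]
w2 [([16, 21, 52, 27, 383], [336.1, 182.1]), ([41, 45, 29, 22, 429], [354.8, 205.7])]
```

View pics/crop1.png

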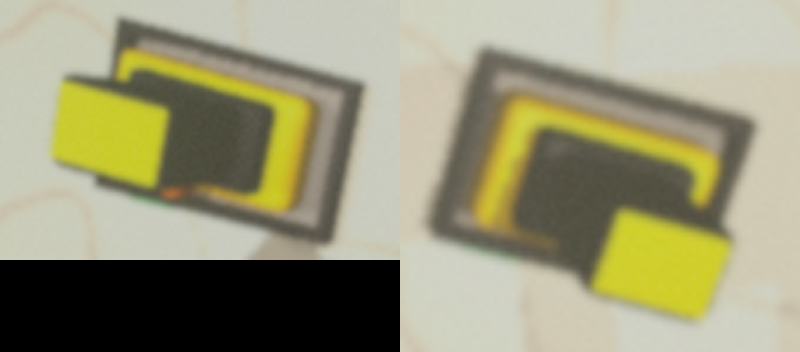

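The close crop confirms the yellow/black scanner in the black cradle with its orange trigger on the near side. The cradle's outer corners are at about (159,91), (229,109), (220,154) and (152,138) in w1.

```bash
python3 - <<'E'
from h import *
w1=load('w1');w=load('w2')
ye=lambda d:(lambda h:(h[...,0]>20)&(h[...,0]<36)&(h[...,1]>150)&(h[...,2]>90))(hsv(d))
a=quad(w1,(138,104,177,142),ye(w1));b=quad(w,(339,193,372,220),ye(w))
key=lambda q:q[np.argsort(np.arctan2(*(q-q.mean(0)).T[::-1]))]
A,B=key(a),key(b)
P=[]
for p,q in zip(A,B): x,r=tri([(w1,p),(w,q)]);P.append(x);print(x.round(1),r)
P=np.array(P);print('cap',P.mean(0).round(1),[np.linalg.norm(P[i]-P[(i+1)%4]).round(1) for i in range(4)])
for nm,Q,d in(('w1',A,w1),('w2',B,w)):
  X=onz(d,Q,141);e=X[1]-X[0]+X[2]-X[3];print(nm,X.mean(0).round(1),'yaw of long',np.degrees(np.arctan2(e[1],e[0])).round(1))
c1=[(158.9,90.8),(229.4,109.4),(219.9,154),(152.3,138.2)];c2=[(317.6,160),(375.4,175.5),None,(306.4,199.3)]
for p,q in zip(c1,c2):
  if q: x,r=tri([(w1,p),(w,q)]);print('cradle',x.round(1),r)
X=onz(w1,c1,20);print(X.round(1).tolist(),X.mean(0).round(1));e=X[1]-X[0]+X[2]-X[3];f=X[0]+X[1]-X[2]-X[3];print(np.degrees(np.arctan2(e[1],e[0])),np.degrees(np.arctan2(f[1],f[0])),np.linalg.norm(e)/2,np.linalg.norm(f)/2)
X=onz(w,[c for c in c2 if c],20);print('w2',X.round(1).tolist(),'ctr',((X[1]+X[2])/2).round(1))
E
```

```text
[475.4 -18.7 139.6] [0.2, 0.2]
[466.3 -52.7 139.2] [0.2, 0.2]
[440.8 -45.1 139.4] [0.7, 0.7]
[451.  -11.6 139.5] [0.1, 0.1]
cap [458.4 -32.  139.4] [np.float64(35.2), np.float64(26.6), np.float64(35.1), np.float64(25.5)]
w1 [458.2 -32.6 141. ] yaw of long -106.2
w2 [459.  -31.6 141. ] yaw of long -105.6
cradle [507.1   8.7  14.4] [1.1, 1.1]
cradle [479.2 -98.2  12. ] [0.7, 0.7]
cradle [435.4  27.   16.1] [0.6, 0.6]
[[505.6, 7.0, 20.0], [478.3, -99.3, 20.0], [409.9, -80.6, 20.0], [435.0, 25.6, 20.0]] [457.2 -36.8  20. ]
-103.86416126372905 -15.025423003750431 109.42779521356965 71.88688558341137
w2 [[508.8, 9.0, 20.0], [481.2, -95.9, 20.0], [437.0, 27.2, 20.0]] ctr [459.1 -34.4  20. ]
```

Call:
{"fn": "step_arm", "kwargs": {
  "moves": [
    {"tx":-36,"ty":106,"tz":195,"roll":0.267},
    {"tx":-36,"ty":106,"tz":195,"roll":0.267},
    {"tx":-36,"ty":106,"tz":195,"roll":0.267},
    {"tx":-36,"ty":106,"tz":195,"roll":0.267},
    {"tx":-36,"ty":106,"tz":195,"roll":0.267},
    {"tx":-36,"ty":106,"tz":195,"roll":0.267},
    {"tx":-36,"ty":106,"tz":195,"roll":0.267},
    {"tx":-36,"ty":106,"tz":195,"roll":0.267},
    {"tx":-36,"ty":106,"tz":195,"roll":0.267}
  ]
}}

```text
t: 2.83
eef_pos: [459.5, -32.0, 181.9]
tcp_rot: [-3.141, -0.002, -0.268]
ft_force: [-0.4, 0.7, 1.3]
opening: 0.999
grip_force: 0.0
```

```bash
python3 - <<'E'
from h import *
from cell import env
d=shot('wrist','w3');s=env.state();print(s['t'],s['eef_pos'],s['tcp_rot'])
h=hsv(d);m=((h[...,0]>20)&(h[...,0]<36)&(h[...,1]>150)&(h[...,2]>90)).astype(np.uint8)
m[:, :150]=0; m[:,430:]=0
N,lab,st,ce=cv2.connectedComponentsWithStats(m)
for i in range(1,N):
  if st[i,4]>100: print(st[i],ce[i].round(1),onz(d,[ce[i]],140.5).round(1))
i=1+np.argmax([ (st[i,4] if st[i,1]>60 else 0) for i in range(1,N)])
x,y,w,hh,_=st[i];q=quad(d,(x-3,y-3,x+w+3,y+hh+3),lab==i);X=onz(d,q,140.5);print(X.round(1).tolist(),X.mean(0).round(1),totool(s,X.mean(0)).round(1))
for j in range(4): e=X[(j+1)%4]-X[j];print(np.linalg.norm(e).round(1),np.degrees(np.arctan2(e[1],e[0])).round(1))
E
```

```text
2.8833 [459.59856254 -31.69379884 182.07148203] [-3.14148243e+00 -2.62155894e-03 -2.67485320e-01]
[ 243  174   77   47 1327] [279.6 190.4] [[490.2 -39.8 140.5]]
[ 256  216   50   33 1540] [280.5 231.5] [[459.  -31.9 140.5]]
[[466.6, -52.6, 140.5], [441.5, -46.3, 140.5], [451.3, -10.5, 140.5], [476.1, -18.0, 140.5]] [458.9 -31.9 140.5] [-0.8  0.4 41.6]
25.9 165.8
37.1 74.6
25.9 -16.7
35.9 -105.4
```

View pics/w3.png

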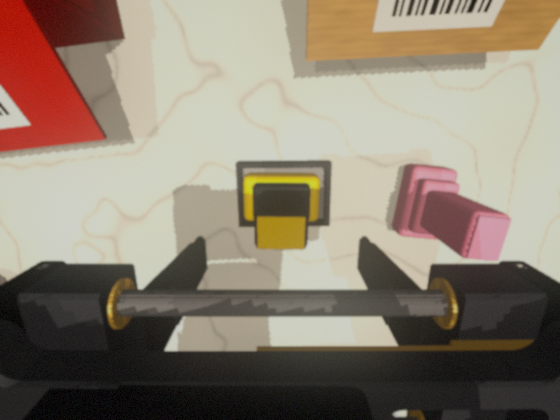

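The view shows the scanner square between the open fingers, with its cap at (281,231) and the cradle at (283,193). I descend and close.

Call:
{"fn": "step_arm", "kwargs": {
  "moves": [
    {"tx":-1,"ty":0,"tz":40,"roll":0},
    {"tx":-1,"ty":0,"tz":75,"roll":0},
    {"tx":-1,"ty":0,"tz":103,"roll":0},
    {"tx":-1,"ty":0,"tz":103,"roll":0},
    {"tx":-1,"ty":0,"tz":103,"roll":0}
  ]
}}

```text
t: 3.3
eef_pos: [458.2, -31.0, 78.1]
tcp_rot: [3.141, 0.001, -0.266]
ft_force: [0.1, -0.4, 0.1]
opening: 0.999
grip_force: 0.0
```

Call:
{"fn": "step_arm", "kwargs": {
  "moves": [
    {"tx":0,"ty":0,"tz":0,"roll":0},
    {"tx":0,"ty":0,"tz":0,"roll":0},
    {"tx":0,"ty":0,"tz":0,"roll":0},
    {"tx":0,"ty":0,"tz":0,"roll":0},
    {"tx":0,"ty":0,"tz":0,"roll":0},
    {"tx":0,"ty":0,"tz":0,"roll":0}
  ],
  "grip": 25
}}

```text
t: 3.8
eef_pos: [458.0, -31.4, 78.1]
tcp_rot: [3.142, -0.001, -0.267]
ft_force: [0.3, -0.8, -0.2]
opening: 0.633
grip_force: 0.0
```

Call:
{"fn": "step_arm", "kwargs": {
  "moves": [
    {"tx":0,"ty":0,"tz":0,"roll":0},
    {"tx":0,"ty":0,"tz":0,"roll":0},
    {"tx":0,"ty":0,"tz":0,"roll":0},
    {"tx":0,"ty":0,"tz":0,"roll":0},
    {"tx":0,"ty":0,"tz":0,"roll":0}
  ]
}}

```text
t: 4.22
eef_pos: [457.8, -31.4, 77.6]
tcp_rot: [3.141, 0.0, -0.267]
ft_force: [-0.1, 0.3, 0.2]
opening: 0.439
grip_force: 30.0
```

Call:
{"fn": "step_arm", "kwargs": {
  "moves": [
    {"tx":0,"ty":0,"tz":-3,"roll":0},
    {"tx":0,"ty":0,"tz":-6.5,"roll":0},
    {"tx":-3,"ty":0,"tz":-6.5,"roll":0},
    {"tx":-6,"ty":0,"tz":-6.5,"roll":0},
    {"tx":-11,"ty":0,"tz":-7.5,"roll":0},
    {"tx":-16,"ty":0,"tz":-9,"roll":0},
    {"tx":-20,"ty":0,"tz":-9.5,"roll":0}
  ]
}}

```text
t: 4.8
eef_pos: [439.7, -26.4, 87.6]
tcp_rot: [3.142, -0.004, -0.267]
ft_force: [5.2, -1.4, -3.9]
opening: 0.443
grip_force: 30.0
```

```bash
python3 - <<'E'
from h import *
from cell import env
d=shot('wrist','w4');s=env.state();print(s['t'],s['eef_pos'],s['tcp_rot'],s['ft_force'],s['moment'],s['opening'],s['grip_force'])
a=d['pixels'][140:290,180:380];b=shot('scene','s4')['pixels'][150:260,160:300]
cv2.imwrite('pics/v4.png',np.hstack([cv2.resize(a,(400,300)),cv2.resize(b,(382,300),interpolation=cv2.INTER_CUBIC)]))
E
```

```text
4.85 [439.12585497 -26.23319619  87.61396902] [ 3.1415481  -0.00384126 -0.26663173] [ 5.34112157 -0.66946687 -2.40759273] [-0.38581042 -1.15679057  0.12528905] 0.4415150829610866 29.998732209205627
```

View pics/v4.png

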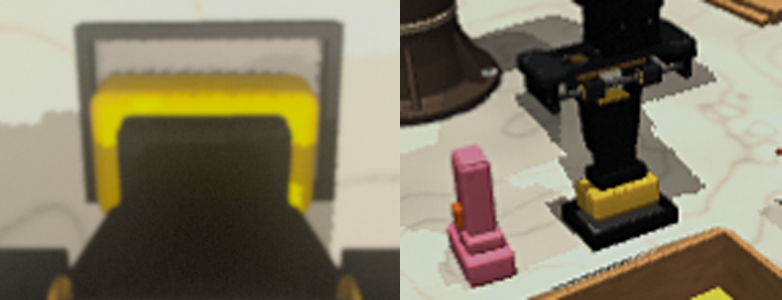

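The picture shows the head pressed against the cradle's near wall and the scanner starting to pivot in the pads at about 5 N. I continue tilting.

Call:
{"fn": "step_arm", "kwargs": {
  "moves": [
    {"tx":-5,"ty":0,"tz":-0.5,"roll":0},
    {"tx":-10,"ty":0,"tz":-0.5,"roll":0},
    {"tx":-15,"ty":0,"tz":-0.5,"roll":0},
    {"tx":-20,"ty":0,"tz":0,"roll":0},
    {"tx":-25,"ty":0,"tz":0.5,"roll":0},
    {"tx":-29,"ty":0,"tz":1,"roll":0},
    {"tx":-33,"ty":0,"tz":2,"roll":0},
    {"tx":-33,"ty":0,"tz":2,"roll":0}
  ]
}}

```text
t: 5.57
eef_pos: [407.4, -17.5, 85.6]
tcp_rot: [-3.142, -0.003, -0.267]
ft_force: [3.5, -0.6, 2.3]
opening: 0.442
grip_force: 30.0
```

Call:
{"fn": "step_arm", "kwargs": {
  "moves": [
    {"tx":0,"ty":0,"tz":-40,"roll":0},
    {"tx":0,"ty":0,"tz":-80,"roll":0},
    {"tx":0,"ty":0,"tz":-120,"roll":0},
    {"tx":0,"ty":0,"tz":-150,"roll":0},
    {"tx":0,"ty":0,"tz":-150,"roll":0}
  ]
}}

```text
t: 5.98
eef_pos: [407.8, -17.5, 239.8]
tcp_rot: [-3.141, -0.007, -0.267]
ft_force: [0.1, -0.4, -2.7]
opening: 0.436
grip_force: 30.0
```

```bash
python3 - <<'E'
from h import *
from cell import env
d=shot('wrist','w5');s=env.state();print(s['t'],s['eef_pos'],s['tcp_rot'],s['ft_force'],s['moment'],s['opening'],s['grip_force'])
print(totool(s,-d['view'][:3,:3].T@d['view'][:3,3]))
x=shot('scene','s5');b=x['pixels'][100:240,160:310]
a=d['pixels'][100:320,140:420]
cv2.imwrite('pics/v5.png',np.hstack([cv2.resize(a,(420,330)),cv2.resize(b,(354,330),interpolation=cv2.INTER_CUBIC)]))
E
```

```text
6.0333 [406.89384739 -17.3582685  236.98033237] [-3.14138479 -0.0034869  -0.26725886] [-0.7637296   0.1548602  -3.17936174] [ 0.01421654  0.1246686  -0.04195969] 0.4420742939042249 29.991998076438904
[  80.43505309    0.80016871 -173.61407937]
```

View pics/v5.png

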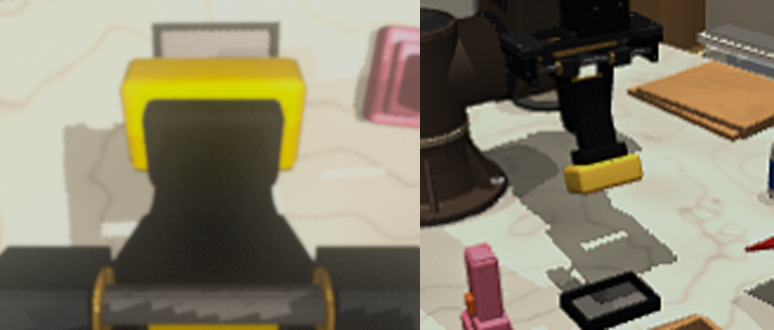

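The scanner is tilted in the grip and lifted clear, with the cradle empty below it. I now measure the tilt.

```bash
cat >> h.py <<'E'
def yel(d):
    h=hsv(d); return ((h[...,0]>18)&(h[...,0]<38)&(h[...,1]>130)&(h[...,2]>60)).astype(np.uint8)
def tilt(d,s,roi,L=89.):
    # top yellow edge (nose front edge) ends -> rays cut with tool planes y=+-42 -> angle about the grasp point
    x0,y0,x1,y1=roi; m=yel(d)[y0:y1,x0:x1]; N,lab,st,ce=cv2.connectedComponentsWithStats(m); i=1+np.argmax(st[1:,4]); m=lab==i
    cols=np.arange(st[i,0]+12,st[i,0]+st[i,2]-12); rows=np.array([np.argmax(m[:,c]) for c in cols])-.5
    px=np.c_[cols+x0,rows+y0].astype(float); c,r=rays(d,px); T=rotT(s); c=T.T@(c-s['eef_pos']); r=r@T
    rr=np.median(r/np.abs(r[:,2:]),0); G=np.array([0,-18.8]); c2=c[[0,2]]; r2=rr[[0,2]]
    rad2=L**2+26**2; o=c2-G; a=r2@r2; b=2*o@r2; k=o@o-rad2; t=(-b+np.sqrt(b*b-4*a*k))/(2*a); p=o+t*r2
    th=np.degrees(np.arctan2(p[0],p[1])-np.arctan2(26,L))
    w=st[i,2]; return th,p.round(1),st[i][:4]+[x0,y0,0,0],'rowfit slope',np.polyfit(cols,rows,1)[0].round(4)
E
python3 - <<'E'
from h import *
from cell import env
s=env.state();w=load('w5');sc=load('s5')
print(tilt(w,s,(200,110,360,240)))
m=yel(sc)[150:200,200:300];N,lab,st,ce=cv2.connectedComponentsWithStats(m);i=1+np.argmax(st[1:,4]);print(st[i]+[200,150,0,0,0])
q=quad(sc,(200,150,300,200),np.pad((lab==i),((150,420-200),(200,560-300))));print('scene quad',q.round(1).tolist())
T=rotT(s);G=s['eef_pos']+T@[0,0,-18.8]
for th in(20,25,29,32,35):
  a=np.radians(th);f=lambda x,y,z:G+T@[ (89-z)*np.sin(a)+x*np.cos(a),y,(89-z)*np.cos(a)-x*np.sin(a)]
  P=[f(26,-42,0),f(26,42,0),f(26,-42,33),f(26,42,33),f(-26,42,0)]
  print(th,'scene',proj(sc,P).round(1).tolist(),'wr',proj(w,P[:4]).round(0).tolist())
E
```

```text
(np.float64(33.235243581167545), array([70.5, 60.2]), array([221, 138, 123,  76]), 'rowfit slope', np.float64(-0.0061))
[221 165  33  17 362]
scene quad [[251.8, 164.2], [253.8, 174.9], [221.6, 182.9], [221.5, 171.4]]
20 scene [[252.9, 175.3], [226.9, 182.2], [250.8, 164.1], [224.6, 170.7], [219.5, 180.9]] wr [[227.0, 158.0], [335.0, 158.0], [219.0, 180.0], [342.0, 180.0]]
25 scene [[254.0, 174.6], [227.9, 181.5], [251.5, 163.3], [225.1, 169.9], [220.7, 181.7]] wr [[225.0, 151.0], [336.0, 151.0], [218.0, 176.0], [343.0, 176.0]]
29 scene [[254.8, 173.8], [228.6, 180.7], [251.9, 162.6], [225.5, 169.1], [221.7, 182.3]] wr [[224.0, 145.0], [338.0, 145.0], [217.0, 172.0], [344.0, 172.0]]
32 scene [[255.4, 173.1], [229.1, 180.1], [252.2, 162.0], [225.8, 168.5], [222.4, 182.5]] wr [[222.0, 140.0], [339.0, 140.0], [216.0, 170.0], [345.0, 170.0]]
35 scene [[255.9, 172.4], [229.6, 179.3], [252.5, 161.3], [226.0, 167.8], [223.1, 182.7]] wr [[221.0, 136.0], [340.0, 136.0], [215.0, 168.0], [346.0, 168.0]]
```

Call:
{"fn": "step_arm", "kwargs": {
  "moves": [
    {"tx":5,"ty":-20,"tz":-14,"roll":-0.01},
    {"tx":12,"ty":-50,"tz":-14,"roll":-0.02},
    {"tx":21,"ty":-84,"tz":-14,"roll":-0.04},
    {"tx":30,"ty":-120,"tz":-14,"roll":-0.05},
    {"tx":39,"ty":-156,"tz":-14,"roll":-0.06},
    {"tx":48,"ty":-192,"tz":-14,"roll":-0.08},
    {"tx":56,"ty":-225,"tz":-14,"roll":-0.1},
    {"tx":62,"ty":-248,"tz":-14,"roll":-0.101},
    {"tx":65,"ty":-261,"tz":-14,"roll":-0.101},
    {"tx":65,"ty":-261,"tz":-14,"roll":-0.101},
    {"tx":65,"ty":-261,"tz":-14,"roll":-0.101},
    {"tx":65,"ty":-261,"tz":-14,"roll":-0.101}
  ]
}}

```text
t: 7.08
eef_pos: [537.5, 216.1, 248.1]
tcp_rot: [3.14, 0.002, -0.167]
ft_force: [0.0, -0.4, -2.5]
opening: 0.437
grip_force: 30.0
```

```bash
python3 - <<'E'
from h import *
from cell import env
s0=env.state();d=shot('wrist','w6');s=env.state();print(s['t'],s0['eef_pos'],s['eef_pos'],s['tcp_rot'],s['ft_force'])
x=shot('scene','s6');b=x['pixels'][110:240,270:430];t=shot('top','t6')
cv2.imwrite('pics/v6.png',np.hstack([cv2.resize(d['pixels'][0:330],(440,260)),cv2.resize(b,(320,260),interpolation=cv2.INTER_CUBIC)]))
print(totool(s0,-d['view'][:3,:3].T@d['view'][:3,3]))
print(tilt(d,s0,(200,80,360,240)))
E
```

```text
7.1333 [537.54267413 216.12975253 248.06264454] [537.67674038 216.04485226 248.57530334] [ 3.14071034e+00  1.32093167e-03 -1.67197873e-01] [-0.61993333  0.19799294 -2.52202988]
[  79.94184042    0.93627466 -170.61550589]
(np.float64(31.41167792947632), array([68.6, 62.4]), array([221, 138, 123,  76]), 'rowfit slope', np.float64(-0.0039))
```

View pics/v6.png

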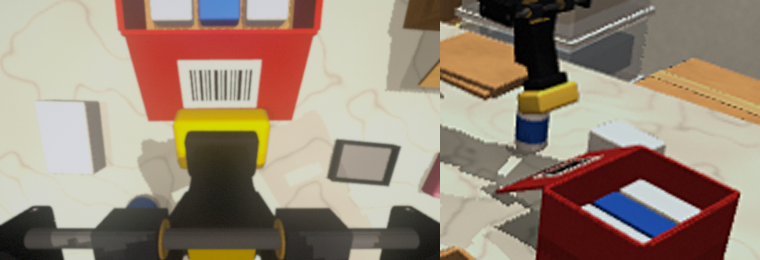

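The view shows the whole red label at about (280,105), with the yellow head just below it at (282,175), square to it. Nothing is being touched.

```bash
python3 - <<'E'
from h import *
from cell import env
d=load('w6');s=env.state()
h=hsv(d);m=(h[...,1]<75); m[136:]=0
q=quad(d,(222,68,342,142),m,close=7);print(q.round(1).tolist())
for x in labelpose(d,q): print(*x)
# two-view check w2+w6
w=load('w2');a=label(w,(135,35,240,118));key=lambda q:q[np.argsort(np.arctan2(*(q-q.mean(0)).T[::-1]))]
P=[]
for p,r in zip(key(a),key(q)): X,e=tri([(w,p),(d,r)]);P.append(X);print(X.round(1),e)
P=np.array(P);v=np.cross(P[2]-P[0],P[3]-P[1]);v/=np.linalg.norm(v);v*=np.sign(v[2]);y=P[0]+P[3]-P[1]-P[2];y/=np.linalg.norm(y)
C=P.mean(0);print('C',C,'n',v,'y',y,[np.linalg.norm(P[i]-P[(i+1)%4]).round(1) for i in range(4)])
T=rotT(s);G=s['eef_pos']+T@[0,0,-18.8]
for th in(29.5,31.4):
  a=np.radians(th);ax=T@[np.sin(a),0,np.cos(a)];win=G+89*ax
  print(th,'ang',np.degrees(np.arccos(-ax@v)).round(1),'spot-C tool',(T.T@(win+100*ax-C)).round(1),'dist',(( win-C)@v).round(1))
E
```

```text
[[332.6, 75.6], [325.7, 135.4], [233.2, 135.4], [225.2, 75.6]]
[629.6 201.9 105. ] [ 0.166  0.986 -0.005] [-0.515  0.091  0.852] 0.2
[632.2 201.3 108.3] [0.165 0.986 0.017] [ 0.442 -0.09   0.893] 3.45
[665.9 247.1 117.1] [0.1, 0.1]
[648.8 147.9 120.2] [0.0, 0.0]
[593.3 156.8  87.2] [0.5, 0.5]
[610.  256.6  85.6] [0.6, 0.6]
C [629.50299154 202.11351629 102.50675527] n [-0.48559552  0.10269714  0.86813034] y [ 0.16699005  0.98568568 -0.02319638] [np.float64(100.7), np.float64(65.1), np.float64(101.1), np.float64(64.8)]
29.5 ang 1.2 spot-C tool [ 0.5  1.4 -0.9] dist 100.5
31.4 ang 2.0 spot-C tool [ 5.9  1.4 -4.1] dist 100.5
```

Call:
{"fn": "step_arm", "kwargs": {
  "moves": [
    {"tx":-3,"ty":-1,"tz":1,"roll":0},
    {"tx":-3,"ty":-1,"tz":1,"roll":0},
    {"tx":-3,"ty":-1,"tz":1,"roll":0},
    {"tx":-3,"ty":-1,"tz":1,"roll":0},
    {"tx":-3,"ty":-1,"tz":1,"roll":0},
    {"tx":-3,"ty":-1,"tz":1,"roll":0},
    {"tx":-3,"ty":-1,"tz":1,"roll":0},
    {"tx":-3,"ty":-1,"tz":1,"roll":0},
    {"tx":-3,"ty":-1,"tz":1,"roll":0},
    {"tx":-3,"ty":-1,"tz":1,"roll":0},
    {"tx":-3,"ty":-1,"tz":1,"roll":0},
    {"tx":-3,"ty":-1,"tz":1,"roll":0}
  ]
}}

```text
t: 8.23
eef_pos: [535.6, 218.7, 248.1]
tcp_rot: [3.141, -0.0, -0.166]
ft_force: [0.6, 0.4, -2.2]
opening: 0.441
grip_force: 30.0
```

Call:
{"fn": "step_arm", "kwargs": {
  "moves": [
    {"tx":0,"ty":0,"tz":0,"roll":0},
    {"tx":0,"ty":0,"tz":0,"roll":0},
    {"tx":0,"ty":0,"tz":0,"roll":0},
    {"tx":0,"ty":0,"tz":0,"roll":0},
    {"tx":0,"ty":0,"tz":0,"roll":0},
    {"tx":0,"ty":0,"tz":0,"roll":0},
    {"tx":0,"ty":0,"tz":0,"roll":0},
    {"tx":0,"ty":0,"tz":0,"roll":0},
    {"tx":0,"ty":0,"tz":0,"roll":0},
    {"tx":0,"ty":0,"tz":0,"roll":0}
  ]
}}

```text
t: 9.07
eef_pos: [535.6, 218.7, 248.1]
tcp_rot: [3.141, -0.0, -0.166]
ft_force: [0.4, -0.5, -2.6]
opening: 0.439
grip_force: 30.0
```

```bash
python3 - <<'E'
from h import *
from cell import env
s=env.state();d=shot('wrist','w7');print(s['t'],s['eef_pos'],s['tcp_rot'])
print(tilt(d,s,(200,80,360,240)))
E
```

```text
9.0667 [535.59093607 218.66428206 248.0863401 ] [ 3.14149113e+00 -1.62489292e-05 -1.66183612e-01]
(np.float64(32.07329046171712), array([69.3, 61.6]), array([221, 138, 123,  76]), 'rowfit slope', np.float64(-0.0131))
```

Call:
{"fn": "step_arm", "kwargs": {
  "moves": [
    {"tx":-4,"ty":20,"tz":-3,"roll":0},
    {"tx":-9,"ty":52,"tz":-3,"roll":0.02},
    {"tx":-15,"ty":88,"tz":-3,"roll":0.04},
    {"tx":-21,"ty":124,"tz":-3,"roll":0.06},
    {"tx":-27,"ty":160,"tz":-3,"roll":0.08},
    {"tx":-33,"ty":196,"tz":5,"roll":0.1},
    {"tx":-38,"ty":230,"tz":25,"roll":0.101},
    {"tx":-41,"ty":250,"tz":55,"roll":0.101},
    {"tx":-41,"ty":259,"tz":85,"roll":0.101},
    {"tx":-41,"ty":259,"tz":108,"roll":0.101},
    {"tx":-41,"ty":259,"tz":108,"roll":0.101},
    {"tx":-41,"ty":259,"tz":108,"roll":0.101}
  ]
}}

```text
t: 10.12
eef_pos: [452.2, -30.0, 140.0]
tcp_rot: [3.141, 0.002, -0.267]
ft_force: [1.2, 0.2, -1.6]
opening: 0.438
grip_force: 30.0
```

```bash
python3 - <<'E'
from h import *
from cell import env
s=env.state();d=shot('wrist','w8');print(s['t'],s['eef_pos'],s['tcp_rot'],s['ft_force'])
print(tilt(d,s,(200,80,360,240)))
X=np.array([457.8,-31.4,77.6]);e=totool(s,X);print('home in tool',e.round(1))
# far edge of the cradle (row of dark band above the head), centre columns
g=d['pixels'].max(2)[:,282].astype(int);print([(r,int(g[r])) for r in range(40,150,3)])
E
```

```text
10.1167 [452.18629154 -30.02663304 140.03259516] [ 3.14141451e+00  1.79006205e-03 -2.67489095e-01] [ 1.22885976  0.20404141 -1.60296179]
(np.float64(31.552273017436764), array([68.7, 62.2]), array([221, 139, 123,  77]), 'rowfit slope', np.float64(-0.0146))
home in tool [ 5.9 -0.2 62.4]
[(40, 213), (43, 212), (46, 213), (49, 213), (52, 213), (55, 213), (58, 214), (61, 213), (64, 214), (67, 214), (70, 211), (73, 209), (76, 208), (79, 207), (82, 207), (85, 208), (88, 211), (91, 214), (94, 215), (97, 215), (100, 216), (103, 216), (106, 217), (109, 217), (112, 217), (115, 215), (118, 217), (121, 217), (124, 217), (127, 217), (130, 216), (133, 215), (136, 214), (139, 192), (142, 193), (145, 196), (148, 201)]
```

Call:
{"fn": "step_arm", "kwargs": {
  "moves": [
    {"tx":6,"ty":0,"tz":25,"roll":0},
    {"tx":6,"ty":0,"tz":45,"roll":0},
    {"tx":6,"ty":0,"tz":52,"roll":0},
    {"tx":6,"ty":0,"tz":55,"roll":0},
    {"tx":10,"ty":0,"tz":54,"roll":0},
    {"tx":15,"ty":0,"tz":52.5,"roll":0},
    {"tx":19,"ty":0,"tz":51.5,"roll":0},
    {"tx":23,"ty":0,"tz":51,"roll":0}
  ]
}}

```text
t: 10.83
eef_pos: [475.5, -36.0, 90.7]
tcp_rot: [-3.142, -0.003, -0.267]
ft_force: [-0.2, -0.4, -2.7]
opening: 0.442
grip_force: 30.0
```

```bash
python3 - <<'E'
from h import *
from cell import env
s=env.state();d=shot('wrist','w9');print(s['t'],s['eef_pos'],s['tcp_rot'],s['ft_force'])
print(tilt(d,s,(200,80,360,240)))
E
```

```text
10.8333 [475.54727465 -35.98505639  90.70602495] [-3.14154071e+00 -2.66168746e-03 -2.66566971e-01] [-0.17609612 -0.37789924 -2.72672244]
(np.float64(28.863035322390676), array([65.7, 65.4]), array([221, 142, 122,  75]), 'rowfit slope', np.float64(0.0001))
```

Call:
{"fn": "step_arm", "kwargs": {
  "moves": [
    {"tx":0,"ty":0,"tz":-15,"roll":0},
    {"tx":-21,"ty":0,"tz":-15,"roll":0},
    {"tx":-21,"ty":0,"tz":0,"roll":0},
    {"tx":-21,"ty":0,"tz":6,"roll":0},
    {"tx":-21,"ty":0,"tz":9,"roll":0},
    {"tx":-21,"ty":0,"tz":9,"roll":0}
  ]
}}

```text
t: 11.38
eef_pos: [454.5, -30.5, 81.2]
tcp_rot: [3.142, -0.001, -0.267]
ft_force: [-5.7, 1.6, 16.1]
opening: 0.439
grip_force: 30.0
```

```bash
python3 - <<'E'
from h import *
from cell import env
s=env.state();d=shot('wrist','w10');print(s['t'],s['eef_pos'],s['tcp_rot'],s['ft_force'],s['moment'])
print(totool(s,[457.8,-31.4,77.6]).round(1),tilt(d,s,(200,80,360,240)))
E
```

```text
11.3833 [454.47753471 -30.45320697  81.17101675] [ 3.14154514e+00 -5.45922663e-04 -2.66885649e-01] [-5.65136439  1.57693203 16.14174205] [0.43950981 1.07669077 0.03011582]
[3.5 0.  3.6] (np.float64(28.229298128941387), array([65. , 66.1]), array([220, 144, 125,  76]), 'rowfit slope', np.float64(-0.0))
```

Call:
{"fn": "step_arm", "kwargs": {
  "moves": [
    {"tx":4,"ty":0,"tz":-1,"roll":0},
    {"tx":8,"ty":0,"tz":-2,"roll":0},
    {"tx":12,"ty":0,"tz":-3.5,"roll":0},
    {"tx":13,"ty":0,"tz":-4,"roll":0}
  ]
}}

```text
t: 11.77
eef_pos: [466.7, -33.9, 84.5]
tcp_rot: [3.141, 0.001, -0.267]
ft_force: [-4.3, 2.3, 1.6]
opening: 0.44
grip_force: 30.0
```

```bash
python3 - <<'E'
from h import *
from cell import env
s=env.state();d=shot('wrist','w11');print(s['t'],s['eef_pos'],s['tcp_rot'],s['ft_force'],s['moment'])
print(totool(s,[457.8,-31.4,77.6]).round(1),tilt(d,s,(200,80,360,240)))
E
```

```text
11.7667 [466.73043715 -33.86015674  84.48611156] [ 3.14147264e+00  1.47140968e-03 -2.66995843e-01] [-4.3458978   2.31099851  1.61411874] [0.47535207 1.19761053 0.03516921]
[-9.3 -0.   6.9] (np.float64(23.02421508128656), array([58.7, 71.7]), array([222, 152, 121,  75]), 'rowfit slope', np.float64(-0.005))
```

Call:
{"fn": "step_arm", "kwargs": {
  "moves": [
    {"tx":4,"ty":0,"tz":-1,"roll":0},
    {"tx":8,"ty":0,"tz":-2,"roll":0},
    {"tx":12,"ty":0,"tz":-2.5,"roll":0},
    {"tx":16,"ty":0,"tz":-3,"roll":0},
    {"tx":20,"ty":0,"tz":-3.5,"roll":0},
    {"tx":22,"ty":0,"tz":-3.5,"roll":0}
  ]
}}

```text
t: 12.32
eef_pos: [489.1, -40.0, 87.8]
tcp_rot: [3.142, -0.002, -0.267]
ft_force: [0.3, -0.5, -2.5]
opening: 0.439
grip_force: 30.0
```

```bash
python3 - <<'E'
from h import *
from cell import env
s=env.state();d=shot('wrist','w12');print(s['t'],s['eef_pos'],s['tcp_rot'],s['ft_force'],s['moment'])
print(totool(s,[457.8,-31.4,77.6]).round(1),tilt(d,s,(200,80,360,260)))
E
```

```text
12.3167 [489.10968407 -40.0262643   87.80031753] [ 3.14157659e+00 -1.83632497e-03 -2.67211814e-01] [ 0.27294184 -0.48868489 -2.50572294] [0.07763737 0.06519904 0.03779814]
[-32.5  -0.1  10.1] (np.float64(16.740231169191), array([50.5, 77.7]), array([223, 161, 119,  75]), 'rowfit slope', np.float64(0.0018))
```

Call:
{"fn": "step_arm", "kwargs": {
  "moves": [
    {"tx":0,"ty":0,"tz":-25,"roll":0},
    {"tx":-30,"ty":0,"tz":-25,"roll":0},
    {"tx":-59,"ty":0,"tz":-25,"roll":0},
    {"tx":-59,"ty":0,"tz":-15,"roll":0},
    {"tx":-59,"ty":0,"tz":-5,"roll":0},
    {"tx":-59,"ty":0,"tz":3,"roll":0},
    {"tx":-59,"ty":0,"tz":7,"roll":0},
    {"tx":-59,"ty":0,"tz":7,"roll":0}
  ]
}}

```text
t: 13.03
eef_pos: [431.1, -24.2, 79.8]
tcp_rot: [3.141, 0.001, -0.267]
ft_force: [-0.1, 0.1, -2.9]
opening: 0.439
grip_force: 30.0
```

```bash
python3 - <<'E'
from h import *
from cell import env
s=env.state();d=shot('wrist','w13');print(s['t'],s['eef_pos'],s['tcp_rot'],s['ft_force'],s['moment'])
print(totool(s,[457.8,-31.4,77.6]).round(1),tilt(d,s,(200,80,360,260)))
cv2.imwrite('pics/v13.png',np.hstack([cv2.resize(d['pixels'][100:300,160:400],(420,350)),cv2.resize(shot('scene','s13')['pixels'][140:260,180:310],(379,350),interpolation=cv2.INTER_CUBIC)]))
E
```

```text
13.0333 [431.05549652 -24.21568081  79.8408091 ] [ 3.14144609e+00  1.11385589e-03 -2.67287493e-01] [-0.12280339  0.06489896 -2.94126393] [0.07478266 0.02094729 0.0512261 ]
[27.7 -0.1  2.2] (np.float64(17.366915392251872), array([51.4, 77.2]), array([221, 161, 123,  74]), 'rowfit slope', np.float64(-0.0006))
```

View pics/v13.png

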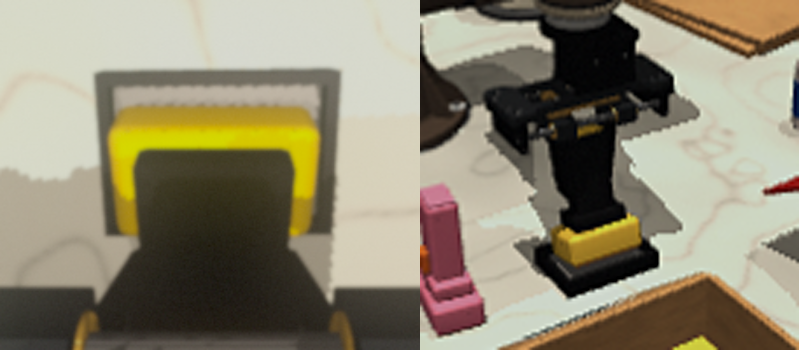

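The picture shows the head inside the cradle walls, still tilted about 16° and just above the floor. I now roll it upright over its rear edge.

Call:
{"fn": "step_arm", "kwargs": {
  "moves": [
    {"tx":0,"ty":0,"tz":2,"roll":0},
    {"tx":2,"ty":0,"tz":3,"roll":0},
    {"tx":5,"ty":0,"tz":3,"roll":0},
    {"tx":9,"ty":0,"tz":3.5,"roll":0},
    {"tx":13,"ty":0,"tz":3.5,"roll":0},
    {"tx":17,"ty":0,"tz":4,"roll":0},
    {"tx":17,"ty":0,"tz":4,"roll":0}
  ]
}}

```text
t: 13.72
eef_pos: [445.4, -28.1, 77.4]
tcp_rot: [3.141, 0.005, -0.267]
ft_force: [-15.6, 3.9, 24.6]
opening: 0.44
grip_force: 30.0
```

```bash
python3 - <<'E'
from h import *
from cell import env
s=env.state();d=shot('wrist','w14');print(s['t'],s['eef_pos'],s['tcp_rot'],s['ft_force'],s['moment'])
print(totool(s,[457.8,-31.4,77.6]).round(1),tilt(d,s,(200,80,360,260)))
E
```

```text
13.7167 [445.38058082 -28.08820888  77.42881616] [ 3.1413288   0.00534158 -0.26704742] [-15.58364909   3.9409028   24.57707095] [0.83421538 2.63828117 0.015283  ]
[12.9 -0.1 -0.2] (np.float64(14.89368873896036), array([48. , 79.3]), array([222, 165, 121,  76]), 'rowfit slope', np.float64(0.0))
```

Call:
{"fn": "step_arm", "kwargs": {
  "moves": [
    {"tx":0,"ty":0,"tz":-12,"roll":0},
    {"tx":-13,"ty":0,"tz":-12,"roll":0},
    {"tx":-13,"ty":0,"tz":-6,"roll":0},
    {"tx":-13,"ty":0,"tz":-2,"roll":0},
    {"tx":-13,"ty":0,"tz":1,"roll":0},
    {"tx":-13,"ty":0,"tz":1,"roll":0}
  ]
}}

```text
t: 14.27
eef_pos: [435.4, -25.4, 74.9]
tcp_rot: [3.141, 0.001, -0.267]
ft_force: [-0.0, -0.2, -1.3]
opening: 0.444
grip_force: 30.0
```

```bash
python3 - <<'E'
from h import *
from cell import env
s=env.state();d=shot('wrist','w15');print(s['t'],s['eef_pos'],s['tcp_rot'],s['ft_force'],s['moment'])
print(totool(s,[457.8,-31.4,77.6]).round(1),tilt(d,s,(200,80,360,260),85.))
E
```

```text
14.2667 [435.3810781  -25.39075518  74.90983583] [ 3.14147981e+00  5.53356122e-04 -2.67307463e-01] [-0.02929888 -0.18134399 -1.27197311] [ 0.1131801   0.032131   -0.03803622]
[23.2 -0.1 -2.7] (np.float64(15.589912709495641), array([47.9, 74.9]), array([222, 165, 121,  76]), 'rowfit slope', np.float64(0.0029))
```

Call:
{"fn": "step_arm", "kwargs": {
  "moves": [
    {"tx":0,"ty":0,"tz":2.5,"roll":0},
    {"tx":2,"ty":0,"tz":3,"roll":0},
    {"tx":4,"ty":0,"tz":3,"roll":0},
    {"tx":7,"ty":0,"tz":3,"roll":0},
    {"tx":7,"ty":0,"tz":3,"roll":0}
  ]
}}

```text
t: 14.73
eef_pos: [441.9, -27.2, 72.9]
tcp_rot: [3.141, 0.001, -0.267]
ft_force: [-3.4, 0.8, 16.2]
opening: 0.439
grip_force: 30.0
```

```bash
python3 - <<'E'
from h import *
from cell import env
s=env.state();d=shot('wrist','w16');print(s['t'],s['eef_pos'],s['tcp_rot'],s['ft_force'],s['moment'])
print(totool(s,[457.8,-31.4,77.6]).round(1),tilt(d,s,(200,80,360,260),82.))
E
```

```text
14.7333 [441.92014382 -27.16705594  72.94066713] [ 3.14148238e+00  5.81787931e-04 -2.67202351e-01] [-3.40293681  0.8013049  16.15314089] [ 0.29238269  1.11633492 -0.028062  ]
[16.4 -0.1 -4.7] (np.float64(11.977135938090841), array([42.5, 74.8]), array([222, 173, 120,  74]), 'rowfit slope', np.float64(0.0001))
```

Call:
{"fn": "step_arm", "kwargs": {
  "moves": [
    {"tx":3,"ty":0,"tz":0.5,"roll":0},
    {"tx":6,"ty":0,"tz":1,"roll":0},
    {"tx":9,"ty":0,"tz":1.5,"roll":0},
    {"tx":12,"ty":0,"tz":2,"roll":0},
    {"tx":15,"ty":0,"tz":2.5,"roll":0},
    {"tx":15,"ty":0,"tz":2.5,"roll":0}
  ]
}}

```text
t: 15.28
eef_pos: [456.3, -31.1, 70.1]
tcp_rot: [3.141, 0.001, -0.267]
ft_force: [-2.8, 0.3, 9.2]
opening: 0.444
grip_force: 30.0
```

```bash
python3 - <<'E'
from h import *
from cell import env
s=env.state();d=shot('wrist','w17');print(s['t'],s['eef_pos'],s['tcp_rot'],s['ft_force'],s['moment'])
print(totool(s,[457.8,-31.4,77.6]).round(1),tilt(d,s,(200,80,360,260),82.))
cv2.imwrite('pics/v17.png',np.hstack([cv2.resize(d['pixels'][100:300,160:400],(420,350)),cv2.resize(shot('scene','s17')['pixels'][140:260,180:310],(379,350),interpolation=cv2.INTER_CUBIC)]))
E
```

```text
15.2833 [456.31513986 -31.10329949  70.06602905] [ 3.14148236e+00  1.09093443e-03 -2.67230394e-01] [-2.83003104  0.29683972  9.22446856] [0.28562503 0.82562492 0.00675215]
[ 1.5 -0.1 -7.5] (np.float64(1.0870917895292096), array([27.6, 81.5]), array([223, 190, 118,  66]), 'rowfit slope', np.float64(0.0007))
```

View pics/v17.png

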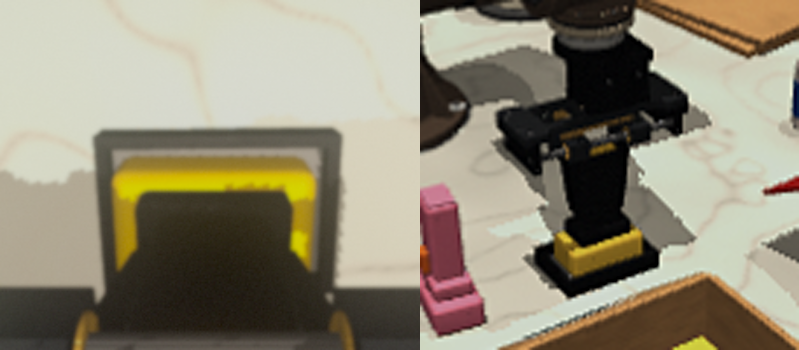

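The scanner is upright and flat in the cradle tray. I ease off and open the fingers.

Call:
{"fn": "step_arm", "kwargs": {
  "moves": [
    {"tx":-0.5,"ty":0,"tz":-0.5,"roll":0},
    {"tx":-0.5,"ty":0,"tz":-1,"roll":0},
    {"tx":-0.5,"ty":0,"tz":-1,"roll":0}
  ]
}}

```text
t: 15.63
eef_pos: [455.8, -31.0, 70.9]
tcp_rot: [3.141, 0.0, -0.267]
ft_force: [-0.1, -0.5, -2.1]
opening: 0.441
grip_force: 30.0
```

Call:
{"fn": "step_arm", "kwargs": {
  "moves": [
    {"tx":0,"ty":0,"tz":0,"roll":0},
    {"tx":0,"ty":0,"tz":0,"roll":0},
    {"tx":0,"ty":0,"tz":0,"roll":0},
    {"tx":0,"ty":0,"tz":0,"roll":0},
    {"tx":0,"ty":0,"tz":0,"roll":0},
    {"tx":0,"ty":0,"tz":0,"roll":0},
    {"tx":0,"ty":0,"tz":0,"roll":0},
    {"tx":0,"ty":0,"tz":0,"roll":0},
    {"tx":0,"ty":0,"tz":0,"roll":0},
    {"tx":0,"ty":0,"tz":0,"roll":0}
  ],
  "grip": 90
}}

```text
t: 16.47
eef_pos: [455.7, -30.9, 71.1]
tcp_rot: [3.142, -0.0, -0.267]
ft_force: [-0.1, 0.8, -0.8]
opening: 0.944
grip_force: 0.0
```

Call:
{"fn": "step_arm", "kwargs": {
  "moves": [
    {"tx":0,"ty":0,"tz":-20,"roll":0},
    {"tx":0,"ty":0,"tz":-50,"roll":0},
    {"tx":0,"ty":0,"tz":-85,"roll":0},
    {"tx":0,"ty":0,"tz":-120,"roll":0},
    {"tx":0,"ty":0,"tz":-150,"roll":0},
    {"tx":0,"ty":0,"tz":-160,"roll":0},
    {"tx":0,"ty":0,"tz":-160,"roll":0}
  ]
}}

```text
t: 17.05
eef_pos: [456.5, -31.1, 233.7]
tcp_rot: [-3.141, -0.005, -0.267]
ft_force: [-0.2, -0.0, 0.5]
opening: 0.945
grip_force: 0.0
```

```bash
python3 - <<'E'
from h import *
from cell import env
s=env.state();d=shot('wrist','w18');print(s['t'],s['eef_pos'],s['ft_force'],s['opening'])
m=yel(d)[:, 150:430];N,lab,st,ce=cv2.connectedComponentsWithStats(m)
for i in range(1,N):
  if st[i,4]>100: print(st[i],ce[i].round(1),onz(d,[ce[i]+[150,0]],140.5).round(1))
b=shot('scene','s18')['pixels']
cv2.imwrite('pics/v18.png',np.hstack([cv2.resize(d['pixels'][100:300,160:400],(420,350)),cv2.resize(b[150:260,160:280],(382,350),interpolation=cv2.INTER_CUBIC)])[:, :800])
E
```

```text
17.05 [456.53526134 -31.06000341 233.67898816] [-0.22718006 -0.01848291  0.45522071] 0.9445298229893291
[  99  164   66   41 1027] [130.4 178.2] [[487.  -39.2 140.5]]
[ 112  193   41   29 1116] [132.  207.2] [[460.4 -33.4 140.5]]
[245 345  35   6 112] [262.9 347.8] [[ 270.7 -128.1  140.5]]
```

View pics/v18.png

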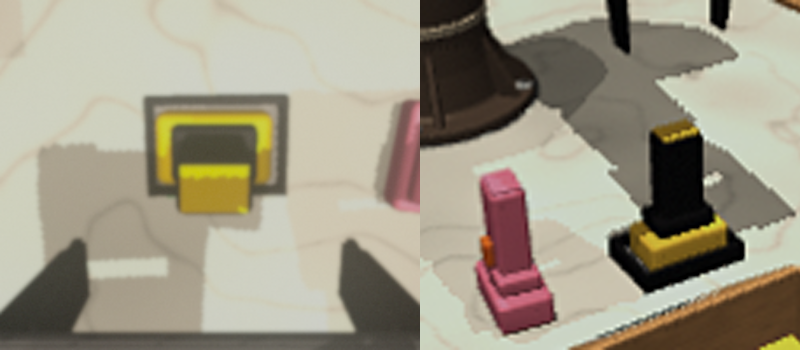

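The scanner stands upright in its cradle with its cap at about (282,207) in the wrist view, and the gripper is well clear. I hand the job in.

```bash
python3 -c "
from cell import env
print(env.job_done())"
```

```text
the job is handed in; nothing more can be done
None
```

I held the scanner square to the red label (within about 3°, window about 100 mm away) for nearly 2 s, then set it back upright in its cradle and released it; the job was handed in at about 17 s, with no verdict returned.

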